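# Index the mitre fence arm one hole over

## Robot

A 6-joint arm with a two-finger parallel gripper is mounted at the origin on the work surface. World frame = base frame: x ahead of the robot, y to its left, z up, the work surface at z = 0. Lengths are in m, angles in rad, forces in N, time in s.
With the tool pointing down it reaches from about 0.275 to 0.875 m from the base axis. Payload 12.5 kg.
Tool frame: the origin (TCP) lies on the centre line of the jaws, within the pads' length; the fingertips stand 14 mm ahead of it and the grasp point (between the pads) lies 5 mm behind it; z points along the fingers, y is the line along which they close (so a half turn about z gives the same grasp; the last joint's range is limited). The gripper opens to 85 mm and grips with 20 to 120 N. Pads are 22 mm wide; open, the fingers measure 114 mm over their backs; the gripper's body (76 mm by 85 mm) begins 54 mm behind the grasp point. The pads swing forward as they close: fully open they stand 13 mm farther back than shut.
Start: joints at [-1.418, 0.351, 1.652, -0, 1.139, -0.085], TCP at [0.13, -0.535, 0.245] pointing down, gripper open.
Joint ranges: [-2.75, 2.75], [-0.79, 2.1], [0.01, 2.65], [-1.57, 4.71], [0.07, 3.14], [-2.87, 2.87]. Speed limits (rad/s): [2.22, 2.22, 2.79, 3.14, 3.14, 3.14].

## Interface

Orientations are given as a unit quaternion [w, x, y, z].
In Python, from plant import * gives the robot as it stands. The module is installed in compiled form; this text tells all that it offers.
- The arm moves only by the tool jog_arm, never from a script. Its argument "motion" is a list of rows, each an object of numbers: "hand": the finger opening in m, from 0 to 0.0854; "dx", "dy", "dz": the shift along the tool's x, y, z in m; "ax", "ay", "az": the turn, a rotation vector about the tool's x, y, z in rad. In form: [{"hand": .., "dx": .., "dy": .., "dz": .., "ax": .., "ay": .., "az": ..}, ...]. A call has 1 to 8 rows; each row is the pose to reach, as a shift and turn from the pose commanded when the call began, along the tool's axes at that moment; what a row does not reach only later rows make up. A row lasts 1/12 s, in which the tool goes at most 41.7 mm and 7.16 degrees, less where a joint would pass 70% of its speed; a pose out of reach is approached as far as the arm can. A call with a gripper value outside its range is refused whole. The fingers move at their own pace and stop on an object; "force" is the grip in N (left out, the last holds). Time passes only in rows, so rows that repeat a pose let the fingers close. It gives the time, the measured TCP pose, the force, the opening and the grip force at its end, in the units of the state.
- read_state(): the state, without advancing time (a new reading comes with each control period).
- read_camera(name): name is "scene" or "top" or "wrist"; returns a dict with "frame" (384x512x3 uint8, red, green, blue), "K" (3x3 intrinsics, pixels), "R" (3x3) and "t" (3): a world point X has camera coordinates R X + t. Camera axes: x right, y down, z forward; pixel columns grow to the right and rows downward; lengths in m; the calibration is good to about 2 mm. A picture is of the moment at which its call begins. There is no depth.
- job_done(): hands the job in; it is judged then, once.
Trained networks look in a picture, given as the dict that the camera call returned (one of the last four; its "shot" number tells which), for a name from the list of things; names that differ only in an ending like _2 or _b are one class to them, and where a whole thing is asked for, a point or a joint stands for the part that bears it (a point fixed in the world has none). Each returns a list of dicts, best first, with "confidence" (0 to 1); they miss things now and then, are a little off and sometimes report something else, mostly with a low value. They report only what shows in the picture. A call takes as long as a camera call. They do not tell look-alikes from the thing itself.
- recognise(picture, target): "bbox" ([left, top, width, height] in pixels, round what is visible of it).
- masks_of(picture, target): "mask" (384x512 bool, what is visible of it) and "bbox" ([left, top, width, height] in pixels, round what is visible of it).
The state is a dict: "t": time; "joints": joint angles; "joint_vel": joint speeds; "joint_efforts": joint torques, N m; "tcp_pos": TCP position; "tool_rot": TCP orientation; "contact_force": force on the tool from outside, world axes, zero at the start; "ft_torque": the same for the moment, N m; "width": finger opening in m; "gripper_force": force on a finger pad.
Only numpy, scipy, OpenCV 4.12 (cv2) and the standard library are available. Lean on these libraries where they do the work, as an engineer would, in place of code of your own. Each camera call takes 0.05 s, during which the arm holds its last target. There are 200 camera calls.

## Task

The mitre fence jig has a swinging arm held by a spring index pin with a pull ring on top. Hook a fingertip under the ring to lift the pin out of the middle hole (hook it, do not pinch it), swing the arm's ring end exactly one hole over towards the side of the jig where the loose hardwood board lies, and let the pin drop fully home in that next hole. Use only light pushes of the fingers, grasp nothing, and leave the board, hammer, tub and screwdriver where they are.

Things in the scene. Friction and masses are not known exactly. Their poses are not given: they have to be found in the camera images.
- jig: fixed mitre fence jig, plywood base 320 x 320 x 18 mm; origin on the table under the middle hole; +x runs from the arm's pivot (nearest the robot) to the middle hole (ring end, farthest), +y is its left, z up. Steel index plate, top 30 mm above the table, with five 14 mm holes 180 mm from the pivot, 15 degrees (47 mm) apart, two either side of the middle one. Position and yaw vary
- pivot (a point): the arm's vertical pivot axis, 180 mm from the middle hole, 30 mm above the table. The arm is a 40 mm wide bar, top 50 mm above the table, running from here to 20 mm past the pin; a wooden fence 280 mm long, top 77 mm above the table, crosses it 45 mm behind the pivot and turns with it
- hole_left (a point): mouth of the first hole on the jig's left (+y) of the middle hole, in the plate's top
- hole_mid (a point): mouth of the middle hole, where the pin sits at the start
- hole_right (a point): mouth of the first hole on the jig's right (-y) of the middle hole
- ring (a point): centre of the steel pull ring fixed on the pin: 56 mm inside, 72 mm outside, wire 8 mm; 102 mm above the table, pin home. It spans the arm crosswise, leaning 40 degrees from vertical, top towards the pivot: a finger coming from the far end, pointing back to the pivot and 40 to 55 degrees down goes through it. Opening 81 to 124 mm high; under it a 26 mm collar, top 64 mm. Axes as the arm's
- pin (a joint): height of the spring index pin in m: 0 home in a hole, about 0.011 its round tip rides on the plate between holes, above 0.012 clear, 0.024 upper stop. The spring pulls down with 5 N at home, 8 N at the stop, plus 0.7 N weight. The 10 mm pin drops by itself into a 14 mm hole that comes under it and locks the arm, with 2 mm play each way. The ring moves with it
- swing (a joint): angle of the arm in rad: 0 with the pin at the middle hole, growing as the ring end goes to the jig's left (+y); neighbouring holes at +0.262 and -0.262, outer ones at +0.524 and -0.524, stops at 0.56. Light friction (1 to 2 N at the ring); stays where it is left
- board_mid (a point): middle of the loose hardwood board lying flat at one side of the jig (220 x 70 x 22 mm, roughly along the arm), 11 mm above the table. It tells the way: on the jig's +y side, use the left hole, otherwise the right hole
- hammer_grip (a point): handle of a hammer lying on the other side of the jig; leave it alone
- tub_mid (a point): middle of a clear plastic tub with bolts, 120 x 100 x 80 mm high, standing beyond the jig's left; leave it alone
- driver_grip (a point): handle of a screwdriver lying beyond the jig's right; leave it alone
Mind the look-alikes: they are no part of the job. What is meant by the part that bears board_mid is not orange, and is the larger of those in its own colour.

How it is judged:
By the outcome, as a careful person would: the job done as asked, in the order asked, and still so for the second after the job is handed in, with the robot touching nothing.
It also fails if it takes over 54 s, if anything falls off the work surface, if the arm or the gripper's body presses on something with over 40 N, if the wrist force passes 120 N, or if a joint passes its speed limit or range.

## Working session

There is one attempt and no reset: what is moved stays moved. The work goes in short steps, Python scripts to look and compute and a tool call to move; the robot and the scene stay as the last step left them, time stands still between calls to the robot, and variables do not carry over. Pictures are saved under pics/ and viewed, at most 11 in all, crops included, and the job is handed in when it is done.

Besides the shell and the picture viewer there is one more tool, called after "Request:" as name([rows], argument=value, ...), one row to a line, values as JSON. jog_arm: Moves the arm, as the interface text tells. Its arguments: {"type":"object","properties":{"motion":{"type":"array","items":{"type":"object","properties":{"hand":{"type":"number"},"dx":{"type":"number"},"dy":{"type":"number"},"dz":{"type":"number"},"ax":{"type":"number"},"ay":{"type":"number"},"az":{"type":"number"}}}},"force":{"type":"number"}},"required":["motion"]}

```bash
mkdir -p pics
cat > h.py <<'E'
from plant import *
import numpy as np, cv2
def ray(p,u,v):
    d=p["R"].T@np.linalg.solve(p["K"],[u,v,1.]); c=-p["R"].T@p["t"]; return c,d
def atz(p,u,v,z):
    c,d=ray(p,u,v); return c+d*(z-c[2])/d[2]
def proj(p,X):
    q=p["K"]@(p["R"]@np.asarray(X,float)+p["t"]); return q[:2]/q[2]
E
python3 - <<'E'
from h import *
a=read_camera("scene");b=read_camera("top")
cv2.imwrite("pics/s.png",cv2.resize(a["frame"][:,:,::-1],(800,600)))
cv2.imwrite("pics/t.png",cv2.resize(b["frame"][:,:,::-1],(800,600)))
for n,p in(("s",a),("t",b)):
    print(n,(-p["R"].T@p["t"]).round(3))
    for t in["jig","ring","pin","board_mid","pivot","hole_mid","hole_left","hole_right","tub_mid","hammer_grip","driver_grip"]:
        for r in recognise(p,t)[:4]:
            x,y,w,h=r["bbox"];print(t,np.round([x,y,w,h]),round(r["confidence"],2),atz(p,x+w/2,y+h/2,.03).round(3))
E
```

```text
s [1.434 0.371 0.812]
ring [245. 184.  25.  28.] 0.56 [0.489 0.051 0.03 ]
pin [250. 186.  15.  23.] 0.62 [0.485 0.049 0.03 ]
pin [352. 220.  49.  58.] 0.49 [0.601 0.438 0.03 ]
board_mid [351. 183.  49.  31.] 0.93 [0.367 0.414 0.03 ]
board_mid [318. 209.  37.  49.] 0.86 [0.575 0.321 0.03 ]
pivot [200. 161. 120.  90.] 0.67 [0.523 0.07  0.03 ]
hole_mid [198. 159. 121.  90.] 0.71 [0.518 0.063 0.03 ]
hole_mid [316. 206.  40.  54.] 0.48 [0.571 0.319 0.03 ]
hole_left [200. 161. 122.  87.] 0.79 [0.517 0.073 0.03 ]
hole_right [197. 156. 123.  92.] 0.62 [0.507 0.059 0.03 ]
tub_mid [354. 220.  45.  60.] 0.64 [0.605 0.44  0.03 ]
hammer_grip [156. 173.  53.  53.] 0.74 [ 0.578 -0.177  0.03 ]
driver_grip [197. 158. 124.  93.] 0.31 [0.521 0.066 0.03 ]
t [0.455 0.052 1.518]
jig [201. 171. 105. 103.] 0.77 [0.485 0.066 0.03 ]
ring [240. 183.  28.  20.] 0.49 [0.577 0.066 0.03 ]
pin [243. 188.  21.  15.] 0.44 [0.568 0.066 0.03 ]
pin [198. 173. 110. 104.] 0.16 [0.479 0.067 0.03 ]
board_mid [118. 254.  46.  35.] 0.88 [0.332 0.407 0.03 ]
board_mid [166. 102.  71.  44.] 0.88 [0.792 0.233 0.03 ]
board_mid [164. 167.  25.  72.] 0.62 [0.542 0.305 0.03 ]
pivot [204. 175. 102. 100.] 0.87 [0.477 0.063 0.03 ]
hole_mid [200. 172. 108. 102.] 0.56 [0.483 0.065 0.03 ]
hole_left [205. 176.  98.  93.] 0.22 [0.485 0.066 0.03 ]
hole_right [202. 169. 105. 105.] 0.78 [0.489 0.065 0.03 ]
tub_mid [117. 160.  41.  44.] 0.72 [0.607 0.428 0.03 ]
hammer_grip [319. 164.  30.  87.] 0.92 [ 0.532 -0.183  0.03 ]
driver_grip [368. 182.  16.  30.] 0.86 [ 0.567 -0.311  0.03 ]
driver_grip [207. 178.  97.  87.] 0.62 [0.489 0.06  0.03 ]
```

View pics/s.png

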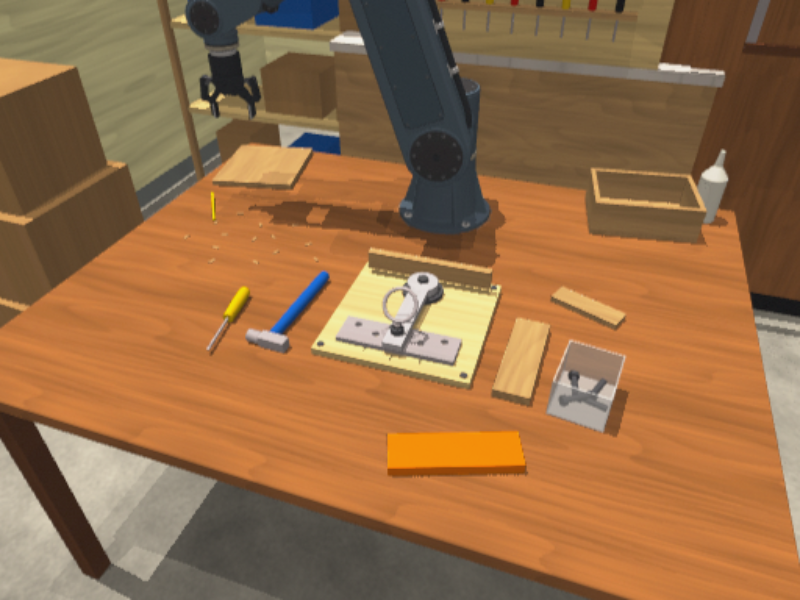

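View pics/t.png

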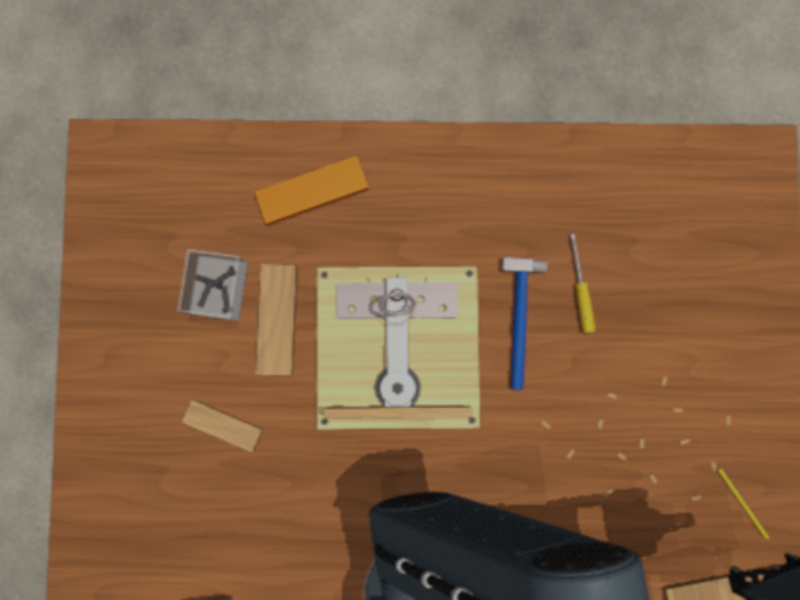

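The boards in the top view (800x600 pixels) are plain wood at (276,320), orange at (312,190) and small wood at (222,426). The one meant is (276,320): it isn't orange, it's the larger of the two wooden ones, and it lies beside the jig along the arm. It's on the jig's left (+y), so I'll use the left hole. Next I'll confirm this in a crop and measure the jig.

Run:
```python
from h import *
b=read_camera("top")
f=b["frame"][155:285,110:310]
cv2.imwrite("pics/c.png",cv2.resize(f[:,:,::-1],(800,520),interpolation=cv2.INTER_CUBIC))
s=.64
def P(u,v,z): return atz(b,u*s,v*s,z).round(4)
for q in((317,268),(478,267),(480,428),(317,429)):print("corner",P(*q,.018))
print("pivot",P(398,388,.055)); print("board",P(276,320,.022))
m=masks_of(b,"ring")
for r in m[:2]:
    v,u=np.nonzero(r["mask"]);print("ring",r["confidence"],u.mean(),v.mean(),atz(b,u.mean(),v.mean(),.102).round(4))
p=read_state();print(p["tcp_pos"],p["tool_rot"],p["t"])
```

```text
corner [0.643  0.2261 0.018 ]
corner [ 0.648  -0.0958  0.018 ]
corner [ 0.3296 -0.1     0.018 ]
corner [0.3245 0.22   0.018 ]
pivot [0.4073 0.0615 0.055 ]
board [0.5379 0.305  0.022 ]
ring 0.57 253.75333333333333 193.9 [0.5676 0.0656 0.102 ]
[ 0.1295771  -0.53451311  0.24529024] [ 4.58135972e-06  9.92939363e-01  1.18623022e-01 -2.03135421e-06] 1.3
```

View pics/c.png

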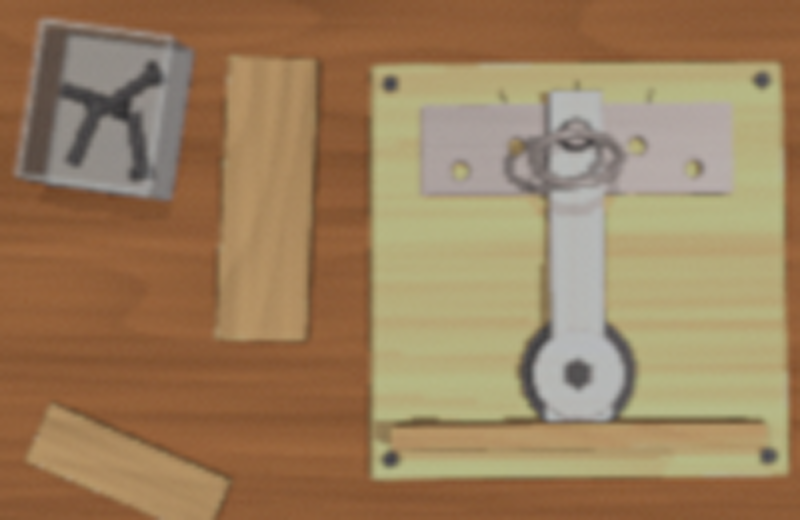

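The crop confirms it: the large plain wood board is at crop (268,195) on the jig's left, and the small offcut at (128,460) is a look-alike. The jig yaw is about 0.016, the pivot is at (0.407, 0.0615), and the ring centre should be near (0.567, 0.064, 0.102), which agrees with the mask.

```bash
cat >> h.py <<'E'
from scipy.spatial.transform import Rotation as Ro
PIV=np.array([.407,.0615,0]); YAW=.016
def target(sw,rad,z,along,pitch=45,lat=0):
    """TCP: arm angle sw, point (rad from pivot, lat, z) then back 'along' m from it against the finger direction"""
    a=YAW+sw; p=np.radians(pitch); A=Ro.from_euler('z',a)
    M=A.as_matrix()@np.array([[np.sin(p),0,-np.cos(p)],[0,-1,0],[-np.cos(p),0,-np.sin(p)]]).T.T
    M=A.as_matrix()@np.column_stack([[np.sin(p),0,-np.cos(p)],[0,-1,0],[-np.cos(p),0,-np.sin(p)]])
    return PIV+A.apply([rad,lat,0])+[0,0,z]-along*M[:,2], Ro.from_matrix(M)
def delta(pos,rot):
    s=read_state(); q=s["tool_rot"]; r=Ro.from_quat([q[1],q[2],q[3],q[0]])
    return np.r_[r.inv().apply(pos-s["tcp_pos"]).round(4),(r.inv()*rot).as_rotvec().round(4)]
E
sed -i '/\.T\.T$/d' h.py
python3 - <<'E'
from h import *
t,r=target(0,.16,.102,.11);print(t,delta(t,r))
print(delta(np.array([.42,-.25,.28]),r))
E
```

```text
[0.64475131 0.06530435 0.17978175] [ 0.642  -0.4616  0.0655  0.0871 -0.7821  0.2103]
[ 0.3493 -0.2081 -0.0347  0.0871 -0.7821  0.2103]
```

Request:
jog_arm([
  {"hand":0,"dx":0.349,"dy":-0.208,"dz":-0.035},
  {"hand":0,"dx":0.349,"dy":-0.208,"dz":-0.035},
  {"hand":0,"dx":0.349,"dy":-0.208,"dz":-0.035},
  {"hand":0,"dx":0.349,"dy":-0.208,"dz":-0.035},
  {"hand":0,"dx":0.349,"dy":-0.208,"dz":-0.035},
  {"hand":0,"dx":0.349,"dy":-0.208,"dz":-0.035},
  {"hand":0,"dx":0.349,"dy":-0.208,"dz":-0.035},
  {"hand":0,"dx":0.349,"dy":-0.208,"dz":-0.035},
])

```text
validation failed for argument at $.mo...
```

Run:
```python
from h import *
s=read_state();print(s["tcp_pos"],s["t"],s["width"],s["joints"])
t,r=target(0,.16,.102,.11);print(delta(t+[0.02,0,.08],r))
```

```text
[ 0.1295771  -0.53451311  0.24529024] 1.3 0.08537467353471097 [-1.41760891e+00  3.50708407e-01  1.65178609e+00 -4.81627826e-06
  1.13908914e+00 -8.46165616e-02]
[ 0.6614 -0.4569 -0.0145  0.0871 -0.7821  0.2103]
```

Request:
jog_arm([
  {"hand":0.0,"dx":0.35,"dy":-0.21,"dz":-0.035,"ax":0.0,"ay":0.0,"az":0.0},
  {"hand":0.0,"dx":0.35,"dy":-0.21,"dz":-0.035,"ax":0.0,"ay":0.0,"az":0.0},
  {"hand":0.0,"dx":0.35,"dy":-0.21,"dz":-0.035,"ax":0.0,"ay":0.0,"az":0.0},
  {"hand":0.0,"dx":0.35,"dy":-0.21,"dz":-0.035,"ax":0.0,"ay":0.0,"az":0.0},
  {"hand":0.0,"dx":0.35,"dy":-0.21,"dz":-0.035,"ax":0.0,"ay":0.0,"az":0.0},
  {"hand":0.0,"dx":0.35,"dy":-0.21,"dz":-0.035,"ax":0.0,"ay":0.0,"az":0.0},
  {"hand":0.0,"dx":0.35,"dy":-0.21,"dz":-0.035,"ax":0.0,"ay":0.0,"az":0.0},
  {"hand":0.0,"dx":0.35,"dy":-0.21,"dz":-0.035,"ax":0.0,"ay":0.0,"az":0.0},
])

```text
t: 1.97
tcp_pos: [0.3672, -0.2997, 0.2742]
tool_rot: [0.0, 0.993, 0.119, 0.0]
contact_force: [0.4, -0.5, 0.9]
width: -0.0005
gripper_force: 0.0
```

Run:
```python
from h import *
s=read_state();print(s["tcp_pos"],s["t"],s["width"],s["joints"])
t,r=target(0,.16,.102,.11);print(delta(t+[0.02,0,.08],r))
```

```text
[ 0.36717873 -0.2996766   0.2741999 ] 1.9667 -0.00045277059677848835 [-7.82774609e-01  1.79326214e-01  1.80471176e+00 -2.63611419e-05
  1.15699628e+00  5.50387413e-01]
[ 0.3751 -0.2847  0.0144  0.0875 -0.7824  0.2099]
```

Request:
jog_arm([
  {"hand":0.0,"dx":0.375,"dy":-0.285,"dz":0.014,"ax":0.087,"ay":-0.782,"az":0.21},
  {"hand":0.0,"dx":0.375,"dy":-0.285,"dz":0.014,"ax":0.087,"ay":-0.782,"az":0.21},
  {"hand":0.0,"dx":0.375,"dy":-0.285,"dz":0.014,"ax":0.087,"ay":-0.782,"az":0.21},
  {"hand":0.0,"dx":0.375,"dy":-0.285,"dz":0.014,"ax":0.087,"ay":-0.782,"az":0.21},
  {"hand":0.0,"dx":0.375,"dy":-0.285,"dz":0.014,"ax":0.087,"ay":-0.782,"az":0.21},
  {"hand":0.0,"dx":0.375,"dy":-0.285,"dz":0.014,"ax":0.087,"ay":-0.782,"az":0.21},
  {"hand":0.0,"dx":0.375,"dy":-0.285,"dz":0.014,"ax":0.087,"ay":-0.782,"az":0.21},
  {"hand":0.0,"dx":0.375,"dy":-0.285,"dz":0.014,"ax":0.087,"ay":-0.782,"az":0.21},
])

```text
t: 2.63
tcp_pos: [0.5757, -0.0429, 0.2614]
tool_rot: [0.003, 0.922, 0.007, -0.387]
contact_force: [-0.3, 0.3, 0.4]
width: 0.0003
gripper_force: 0.0
```

Run:
```python
from h import *
s=read_state();print(s["tcp_pos"],s["t"],s["joints"])
t,r=target(0,.16,.102,.11);print(delta(t+[0.02,0,.08],r),delta(t,r))
```

```text
[ 0.5757229  -0.04290646  0.26135284] 2.6333 [-0.11447935  0.79057802  1.07028345 -0.10612796  2.06787669  1.42849794]
[ 0.0647 -0.1068 -0.0636  0.0003  0.0084 -0.0002] [ 0.1077 -0.1071  0.0067  0.0003  0.0084 -0.0002]
```

Request:
jog_arm([
  {"hand":0.0,"dx":0.065,"dy":-0.107,"dz":-0.064,"ax":0.0,"ay":0.008,"az":0.0},
  {"hand":0.0,"dx":0.065,"dy":-0.107,"dz":-0.064,"ax":0.0,"ay":0.008,"az":0.0},
  {"hand":0.0,"dx":0.065,"dy":-0.107,"dz":-0.064,"ax":0.0,"ay":0.008,"az":0.0},
  {"hand":0.0,"dx":0.065,"dy":-0.107,"dz":-0.064,"ax":0.0,"ay":0.008,"az":0.0},
  {"hand":0.0,"dx":0.108,"dy":-0.107,"dz":0.007,"ax":0.0,"ay":0.008,"az":0.0},
  {"hand":0.0,"dx":0.108,"dy":-0.107,"dz":0.007,"ax":0.0,"ay":0.008,"az":0.0},
  {"hand":0.0,"dx":0.108,"dy":-0.107,"dz":0.007,"ax":0.0,"ay":0.008,"az":0.0},
  {"hand":0.0,"dx":0.108,"dy":-0.107,"dz":0.007,"ax":0.0,"ay":0.008,"az":0.0},
])

```text
t: 3.3
tcp_pos: [0.6438, 0.0631, 0.182]
tool_rot: [0.003, 0.925, 0.007, -0.381]
contact_force: [0.8, -0.6, 1.0]
width: 0.0005
gripper_force: 0.0
```

Run:
```python
from h import *
s=read_state();print(s["tcp_pos"],s["t"],s["contact_force"])
t,r=target(0,.16,.102,.11);print(delta(t,r))
a=read_camera("scene");w=read_camera("wrist")
W=w["frame"].copy()
for n,p in(("s",a),("w",w)):
    c=target(0,.16,.102,0)[0]; print(n,(-p["R"].T@p["t"]).round(3),"ring",proj(p,c),"pivot",proj(p,[.407,.0615,.055]),"tcp",proj(p,s["tcp_pos"]))
    for x in recognise(p,"ring")[:2]:print(x)
    e=[c+np.array([0,0.028,0]),c-[0,0.028,0],c+[-.018,0,.0214],c-[-.018,0,.0214]]
    for q in e: cv2.circle(p["frame"],tuple(int(round(k)) for k in proj(p,q)),1,(255,0,0),-1)
f=a["frame"][130:260,180:350]
f=cv2.resize(f,(588,450),interpolation=cv2.INTER_CUBIC);g=cv2.resize(w["frame"],(600,450))
cv2.imwrite("pics/d.png",f[:,:,::-1]);cv2.imwrite("pics/e.png",g[:,:,::-1])
```

```text
[0.64380263 0.06309225 0.18197852] 3.3 [ 0.8439502  -0.56208425  0.97749306]
[ 0.0022 -0.0022  0.0009  0.0002 -0.0037  0.0001]
s [1.434 0.371 0.812] ring [253.48365263 195.0947858 ] pivot [268.4660424  178.55047487] tcp [243.67931971 188.09830242]
{'bbox': [242.5, 187.0, 27.4, 25.0], 'confidence': 0.47}
w [0.784 0.065 0.228] ring [256.60191918 193.92429051] pivot [257.61680047 222.28264411] tcp [259.15262115 256.92281605]
```

View pics/e.png

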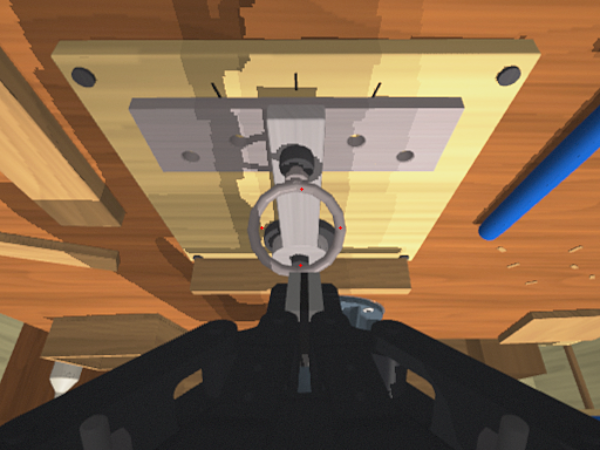

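View pics/d.png

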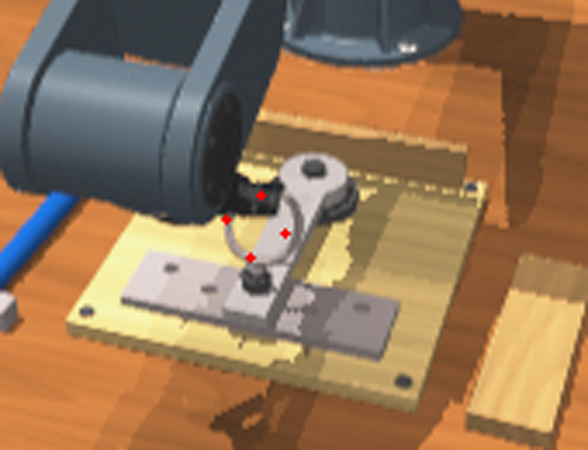

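The wrist view shows the ring centred at about (296,227), and the predicted dots are about 4 px to the right of it. The scene view shows the same thing. The ring is therefore about 3.5 mm further +y, and its height agrees. I'll insert the closed fingertips through the ring along its axis.

Run:
```python
from h import *
for al in(.09,.04,-.01):
    t,r=target(0,.16,.102,al,lat=.0035);print(t,delta(t,r))
```

```text
[0.63055499 0.06857763 0.16563961] [ 0.0031 -0.0059  0.0247 -0.0001 -0.0126 -0.    ]
[0.59520417 0.06801197 0.13028427] [ 0.0024 -0.0059  0.0747 -0.0001 -0.0126 -0.    ]
[0.55985336 0.06744631 0.09492893] [ 1.800e-03 -5.900e-03  1.247e-01 -1.000e-04 -1.260e-02 -0.000e+00]
```

Request:
jog_arm([
  {"hand":0.0,"dx":0.003,"dy":-0.006,"dz":0.025,"ax":0.0,"ay":-0.012,"az":0.0},
  {"hand":0.0,"dx":0.003,"dy":-0.006,"dz":0.025,"ax":0.0,"ay":-0.012,"az":0.0},
  {"hand":0.0,"dx":0.002,"dy":-0.006,"dz":0.05,"ax":0.0,"ay":-0.012,"az":0.0},
  {"hand":0.0,"dx":0.002,"dy":-0.006,"dz":0.075,"ax":0.0,"ay":-0.012,"az":0.0},
  {"hand":0.0,"dx":0.002,"dy":-0.006,"dz":0.075,"ax":0.0,"ay":-0.012,"az":0.0},
])

```text
t: 3.92
tcp_pos: [0.5911, 0.0681, 0.1265]
tool_rot: [0.003, 0.922, 0.008, -0.386]
contact_force: [1.2, -0.1, -0.6]
width: -0.0001
gripper_force: 0.0
```

Run:
```python
from h import *
s=read_state();print(s["tcp_pos"],s["t"],s["contact_force"])
w=read_camera("wrist");cv2.imwrite("pics/f.png",cv2.resize(w["frame"],(600,450))[:,:,::-1])
for al in(.04,-.01):
    t,r=target(0,.16,.102,al,lat=.0035);print(t,delta(t,r))
```

```text
[0.5910724  0.06813802 0.12652383] 3.9167 [ 1.20784075 -0.08004761 -0.57661918]
[0.59520417 0.06801197 0.13028427] [ 0.0002  0.0002 -0.0031  0.0002  0.0056  0.0002]
[0.55985336 0.06744631 0.09492893] [0.0005 0.0002 0.0469 0.0002 0.0056 0.0002]
```

View pics/f.png

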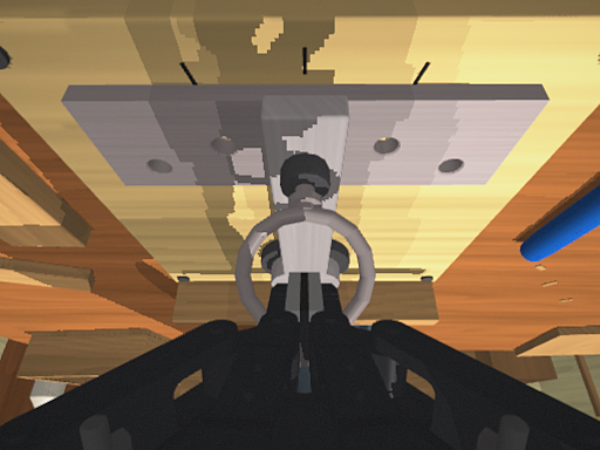

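The fingers at x≈304 line up with the ring at x≈305, and the path through it is clear.

Request:
jog_arm([
  {"hand":0.0,"dx":0.0,"dy":0.0,"dz":0.016,"ax":0.0,"ay":0.005,"az":0.0},
  {"hand":0.0,"dx":0.0,"dy":0.0,"dz":0.032,"ax":0.0,"ay":0.005,"az":0.0},
  {"hand":0.0,"dx":0.0,"dy":0.0,"dz":0.047,"ax":0.0,"ay":0.005,"az":0.0},
  {"hand":0.0,"dx":0.0,"dy":0.0,"dz":0.047,"ax":0.0,"ay":0.005,"az":0.0},
  {"hand":0.0,"dx":0.0,"dy":0.0,"dz":0.047,"ax":0.0,"ay":0.005,"az":0.0},
])

```text
t: 4.38
tcp_pos: [0.5613, 0.0677, 0.0961]
tool_rot: [0.003, 0.924, 0.008, -0.381]
contact_force: [0.2, -0.2, -0.4]
width: -0.0002
gripper_force: 0.0
```

Run:
```python
from h import *
s=read_state();print(s["tcp_pos"],s["t"],s["contact_force"])
q=s["tool_rot"];r=Ro.from_quat([q[1],q[2],q[3],q[0]])
print("up 10mm in tool axes",r.inv().apply([0,0,.01]))
a=read_camera("scene");f=a["frame"][130:260,180:350]
cv2.imwrite("pics/g.png",cv2.resize(f,(588,450),interpolation=cv2.INTER_CUBIC)[:,:,::-1])
```

```text
[0.5612882  0.06771667 0.09607005] 4.3833 [ 0.20918499 -0.15768856 -0.38758715]
up 10mm in tool axes [-7.05089185e-03 -1.37133025e-06 -7.09118624e-03]
```

View pics/g.png

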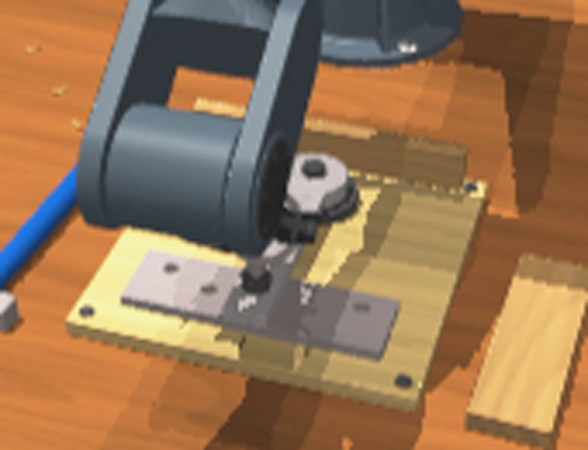

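The fingers are in the ring, with contact force near zero. Now lifting in stages.

Request:
jog_arm([
  {"hand":0.0,"dx":-0.005,"dy":0.0,"dz":-0.005,"ax":0.0,"ay":0.0,"az":0.0},
  {"hand":0.0,"dx":-0.01,"dy":0.0,"dz":-0.01,"ax":0.0,"ay":0.0,"az":0.0},
  {"hand":0.0,"dx":-0.01,"dy":0.0,"dz":-0.01,"ax":0.0,"ay":0.0,"az":0.0},
  {"hand":0.0,"dx":-0.01,"dy":0.0,"dz":-0.01,"ax":0.0,"ay":0.0,"az":0.0},
])

```text
t: 4.77
tcp_pos: [0.5605, 0.0678, 0.1098]
tool_rot: [0.003, 0.924, 0.008, -0.381]
contact_force: [-0.3, 0.2, -0.3]
width: -0.0003
gripper_force: 0.0
```

Request:
jog_arm([
  {"hand":0.0,"dx":-0.002,"dy":0.0,"dz":-0.002,"ax":0.0,"ay":0.0,"az":0.0},
  {"hand":0.0,"dx":-0.004,"dy":0.0,"dz":-0.004,"ax":0.0,"ay":0.0,"az":0.0},
  {"hand":0.0,"dx":-0.004,"dy":0.0,"dz":-0.004,"ax":0.0,"ay":0.0,"az":0.0},
  {"hand":0.0,"dx":-0.004,"dy":0.0,"dz":-0.004,"ax":0.0,"ay":0.0,"az":0.0},
])

```text
t: 5.1
tcp_pos: [0.5598, 0.0678, 0.1146]
tool_rot: [0.003, 0.924, 0.008, -0.382]
contact_force: [1.3, 0.3, -0.7]
width: -0.0
gripper_force: 0.0
```

Request:
jog_arm([
  {"hand":0.0,"dx":-0.002,"dy":0.0,"dz":-0.002,"ax":0.0,"ay":0.0,"az":0.0},
  {"hand":0.0,"dx":-0.004,"dy":0.0,"dz":-0.004,"ax":0.0,"ay":0.0,"az":0.0},
  {"hand":0.0,"dx":-0.004,"dy":0.0,"dz":-0.004,"ax":0.0,"ay":0.0,"az":0.0},
  {"hand":0.0,"dx":-0.004,"dy":0.0,"dz":-0.004,"ax":0.0,"ay":0.0,"az":0.0},
])

```text
t: 5.43
tcp_pos: [0.5599, 0.0677, 0.1202]
tool_rot: [0.003, 0.924, 0.008, -0.382]
contact_force: [1.7, 0.3, -1.1]
width: 0.0001
gripper_force: 0.8
```

Request:
jog_arm([
  {"hand":0.0,"dx":-0.002,"dy":0.0,"dz":-0.002,"ax":0.0,"ay":0.0,"az":0.0},
  {"hand":0.0,"dx":-0.003,"dy":0.0,"dz":-0.003,"ax":0.0,"ay":0.0,"az":0.0},
  {"hand":0.0,"dx":-0.003,"dy":0.0,"dz":-0.003,"ax":0.0,"ay":0.0,"az":0.0},
])

```text
t: 5.68
tcp_pos: [0.5599, 0.0677, 0.1243]
tool_rot: [0.003, 0.924, 0.008, -0.382]
contact_force: [1.2, -2.1, -6.1]
width: -0.0001
gripper_force: 2.7
```

Request:
jog_arm([
  {"hand":0.0,"dx":-0.002,"dy":0.0,"dz":-0.002,"ax":0.0,"ay":0.0,"az":0.0},
  {"hand":0.0,"dx":-0.003,"dy":0.0,"dz":-0.003,"ax":0.0,"ay":0.0,"az":0.0},
  {"hand":0.0,"dx":-0.003,"dy":0.0,"dz":-0.003,"ax":0.0,"ay":0.0,"az":0.0},
])

```text
t: 5.93
tcp_pos: [0.5599, 0.0677, 0.1288]
tool_rot: [0.003, 0.924, 0.008, -0.382]
contact_force: [2.7, -0.2, -6.3]
width: 0.0
gripper_force: 3.1
```

Run:
```python
from h import *
s=read_state();print(s["tcp_pos"],s["t"],s["contact_force"],s["ft_torque"])
w=read_camera("wrist");a=read_camera("scene")
f=cv2.resize(a["frame"][130:260,180:350],(400,300),interpolation=cv2.INTER_CUBIC)
cv2.imwrite("pics/i.png",np.hstack([f,cv2.resize(w["frame"],(400,300))])[:,:,::-1])
```

```text
[0.55989442 0.06774047 0.12881849] 5.9333 [ 2.66017523 -0.20200822 -6.26199043] [-0.07317753 -1.33202917  0.09457144]
```

View pics/i.png

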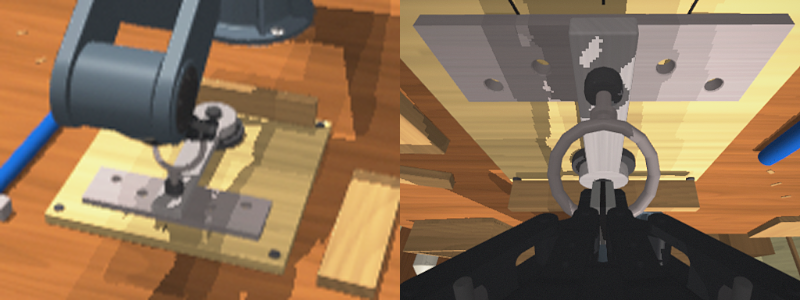

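Hooked: the load is about 6.3 N downward, matching spring plus weight, and the ring encircles the finger. I'll raise the pin clear.

Request:
jog_arm([
  {"hand":0.0,"dx":-0.002,"dy":0.0,"dz":-0.002,"ax":0.0,"ay":0.0,"az":0.0},
  {"hand":0.0,"dx":-0.004,"dy":0.0,"dz":-0.004,"ax":0.0,"ay":0.0,"az":0.0},
  {"hand":0.0,"dx":-0.006,"dy":0.0,"dz":-0.006,"ax":0.0,"ay":0.0,"az":0.0},
  {"hand":0.0,"dx":-0.007,"dy":0.0,"dz":-0.007,"ax":0.0,"ay":0.0,"az":0.0},
  {"hand":0.0,"dx":-0.007,"dy":0.0,"dz":-0.007,"ax":0.0,"ay":0.0,"az":0.0},
  {"hand":0.0,"dx":-0.007,"dy":0.0,"dz":-0.007,"ax":0.0,"ay":0.0,"az":0.0},
])

```text
t: 6.53
tcp_pos: [0.5598, 0.0677, 0.1385]
tool_rot: [0.003, 0.924, 0.008, -0.382]
contact_force: [3.9, -1.0, -7.7]
width: -0.0005
gripper_force: 4.0
```

Run:
```python
from h import *
s=read_state();print(s["tcp_pos"],s["t"],s["contact_force"])
q=s["tool_rot"];r=Ro.from_quat([q[1],q[2],q[3],q[0]])
p=s["tcp_pos"]
for k in(.065,.13,.195,.262,.275):
    A=Ro.from_euler('z',k); n=PIV+A.apply(p-PIV)
    print(k,r.inv().apply(n-p).round(4),(r.inv()*A*r).as_rotvec().round(4))
```

```text
[0.55978052 0.0677378  0.13848087] 6.5333 [ 3.90407505 -1.03999231 -7.68925537]
0.065 [-0.0004 -0.0099  0.0004] [-0.0459  0.     -0.046 ]
0.13 [-0.0013 -0.0198  0.0013] [-0.0918  0.     -0.092 ]
0.195 [-0.0026 -0.0295  0.0026] [-0.1377  0.     -0.1381]
0.262 [-0.0044 -0.0395  0.0044] [-0.185   0.     -0.1855]
0.275 [-0.0048 -0.0414  0.0048] [-0.1942  0.     -0.1947]
```

Request:
jog_arm([
  {"hand":0.0,"dx":0.0,"dy":-0.005,"dz":0.0,"ax":-0.023,"ay":0.0,"az":-0.023},
  {"hand":0.0,"dx":0.0,"dy":-0.01,"dz":0.0,"ax":-0.046,"ay":0.0,"az":-0.046},
  {"hand":0.0,"dx":-0.001,"dy":-0.015,"dz":0.001,"ax":-0.069,"ay":0.0,"az":-0.069},
  {"hand":0.0,"dx":-0.001,"dy":-0.02,"dz":0.001,"ax":-0.092,"ay":0.0,"az":-0.092},
  {"hand":0.0,"dx":-0.002,"dy":-0.025,"dz":0.002,"ax":-0.115,"ay":0.0,"az":-0.115},
  {"hand":0.0,"dx":-0.003,"dy":-0.03,"dz":0.003,"ax":-0.138,"ay":0.0,"az":-0.138},
  {"hand":0.0,"dx":-0.004,"dy":-0.035,"dz":0.004,"ax":-0.162,"ay":0.0,"az":-0.162},
  {"hand":0.0,"dx":-0.004,"dy":-0.035,"dz":0.004,"ax":-0.162,"ay":0.0,"az":-0.162},
])

```text
t: 7.2
tcp_pos: [0.5539, 0.105, 0.1385]
tool_rot: [0.048, 0.917, 0.116, -0.378]
contact_force: [8.8, 3.9, -7.8]
width: -0.0002
gripper_force: 6.4
```

Run:
```python
from h import *
s=read_state();print(s["tcp_pos"],s["t"],s["contact_force"])
d=s["tcp_pos"]-PIV;print("ang",np.arctan2(d[1],d[0])-np.arctan2(.0677-.0615,.1528))
w=read_camera("wrist");a=read_camera("top")
f=cv2.resize(a["frame"][165:265,190:323],(400,300),interpolation=cv2.INTER_CUBIC)
cv2.imwrite("pics/j.png",np.hstack([f,cv2.resize(w["frame"],(400,300))])[:,:,::-1])
```

```text
[0.55392298 0.10498525 0.13851554] 7.2 [ 8.8154133   3.89746047 -7.77231764]
ang 0.2472046112130726
```

View pics/j.png

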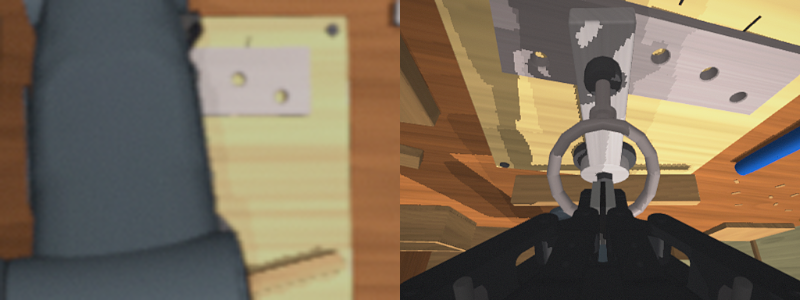

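The arm has swung: in the wrist view the middle hole (660,56) is now uncovered to the right of the arm's end corners (570,12) and (635,10). I'll measure the angle relative to the holes.

Run:
```python
from h import *
w=read_camera("wrist")
def A(u,v,z):
    X=atz(w,(u-400)*1.28,v*1.28,z);d=X-PIV;return np.r_[X,np.hypot(*d[:2]),np.arctan2(d[1],d[0])-YAW].round(4)
print("mid",A(660,56,.03));print("right",A(709,73,.03));print("r2",A(738,97,.03))
l=A(570,12,.05);r=A(635,10,.05);print(l,r,"arm",(l[4]+r[4])/2)
print("arm narrow part",A(603,180,.05))
t=read_state();print(t["t"])
```

```text
mid [0.586  0.0676 0.03   0.1791 0.0181]
right [ 0.581   0.021   0.03    0.1787 -0.2444]
r2 [ 0.5632 -0.0229  0.03    0.1775 -0.5114]
[0.6134 0.1384 0.05   0.2203 0.3406] [0.6233 0.1038 0.05   0.2204 0.1773] arm 0.25895
arm narrow part [ 0.3866  0.0614  0.05    0.0204 -3.1533]
7.35
```

Request:
jog_arm([
  {"hand":0.0,"dx":0.0,"dy":-0.0015,"dz":0.0,"ax":-0.006,"ay":0.0,"az":-0.006},
  {"hand":0.0,"dx":0.0,"dy":-0.0025,"dz":0.0,"ax":-0.012,"ay":0.0,"az":-0.012},
  {"hand":0.0,"dx":0.0,"dy":-0.0025,"dz":0.0,"ax":-0.012,"ay":0.0,"az":-0.012},
  {"hand":0.0,"dx":0.0,"dy":-0.0025,"dz":0.0,"ax":-0.012,"ay":0.0,"az":-0.012},
])

```text
t: 7.68
tcp_pos: [0.5536, 0.1063, 0.1385]
tool_rot: [0.05, 0.917, 0.122, -0.377]
contact_force: [10.3, 2.7, -8.0]
width: -0.0003
gripper_force: 6.3
```

Request:
jog_arm([
  {"hand":0.0,"dx":0.002,"dy":0.0,"dz":0.002,"ax":0.0,"ay":0.0,"az":0.0},
  {"hand":0.0,"dx":0.004,"dy":0.0,"dz":0.004,"ax":0.0,"ay":0.0,"az":0.0},
  {"hand":0.0,"dx":0.006,"dy":0.0,"dz":0.006,"ax":0.0,"ay":0.0,"az":0.0},
  {"hand":0.0,"dx":0.007,"dy":0.0,"dz":0.007,"ax":0.0,"ay":0.0,"az":0.0},
  {"hand":0.0,"dx":0.007,"dy":0.0,"dz":0.007,"ax":0.0,"ay":0.0,"az":0.0},
])

```text
t: 8.1
tcp_pos: [0.5535, 0.1062, 0.1285]
tool_rot: [0.05, 0.917, 0.122, -0.378]
contact_force: [9.8, 3.7, -6.5]
width: 0.0
gripper_force: 5.8
```

Fz at z=0.1285 matches the middle-hole lift, with the pin below riding height and still hanging on the finger. That suggests it's entering the hole, so I'll keep lowering.

Request:
jog_arm([
  {"hand":0.0,"dx":0.003,"dy":0.0,"dz":0.003,"ax":0.0,"ay":0.0,"az":0.0},
  {"hand":0.0,"dx":0.006,"dy":0.0,"dz":0.006,"ax":0.0,"ay":0.0,"az":0.0},
  {"hand":0.0,"dx":0.01,"dy":0.0,"dz":0.01,"ax":0.0,"ay":0.0,"az":0.0},
  {"hand":0.0,"dx":0.014,"dy":0.0,"dz":0.014,"ax":0.0,"ay":0.0,"az":0.0},
  {"hand":0.0,"dx":0.017,"dy":0.0,"dz":0.017,"ax":0.0,"ay":0.0,"az":0.0},
  {"hand":0.0,"dx":0.017,"dy":0.0,"dz":0.017,"ax":0.0,"ay":0.0,"az":0.0},
])

```text
t: 8.6
tcp_pos: [0.5523, 0.1053, 0.1039]
tool_rot: [0.05, 0.916, 0.121, -0.38]
contact_force: [-0.8, -0.1, 0.0]
width: -0.0002
gripper_force: 0.0
```

Run:
```python
from h import *
s=read_state();print(s["tcp_pos"],s["t"],s["contact_force"])
w=read_camera("wrist");cv2.imwrite("pics/k.png",cv2.resize(w["frame"],(800,600))[:,:,::-1])
```

```text
[0.55229169 0.10529137 0.10387387] 8.6 [-0.83888473 -0.13522296  0.01707612]
```

View pics/k.png

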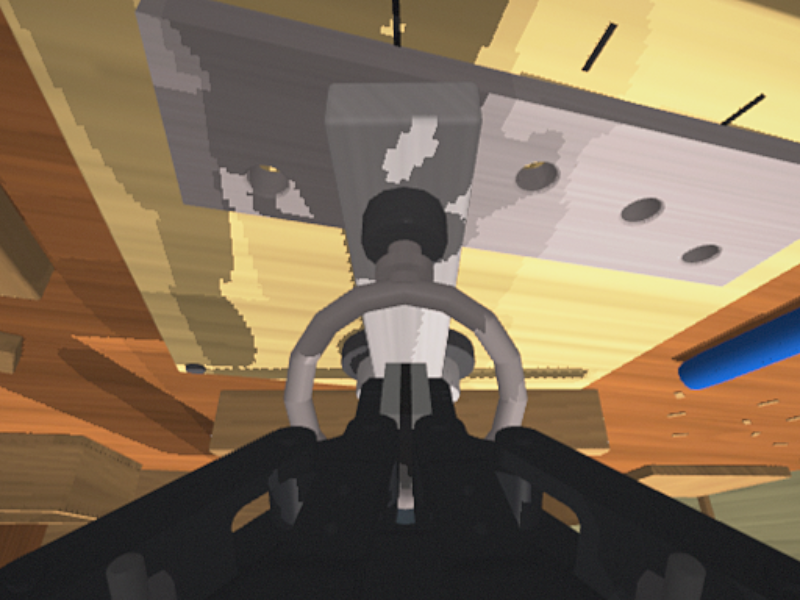

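The arm end lines up with the left index mark (397,20), with one hole showing on its left and three on its right, so this is the correct hole. Force is zero. Withdrawing straight out.

Request:
jog_arm([
  {"hand":0.0,"dx":0.004,"dy":0.0,"dz":0.002,"ax":0.0,"ay":0.0,"az":0.0},
  {"hand":0.0,"dx":0.004,"dy":0.0,"dz":-0.015,"ax":0.0,"ay":0.0,"az":0.0},
  {"hand":0.0,"dx":0.004,"dy":0.0,"dz":-0.03,"ax":0.0,"ay":0.0,"az":0.0},
  {"hand":0.0,"dx":0.004,"dy":0.0,"dz":-0.05,"ax":0.0,"ay":0.0,"az":0.0},
  {"hand":0.0,"dx":0.004,"dy":0.0,"dz":-0.08,"ax":0.0,"ay":0.0,"az":0.0},
  {"hand":0.0,"dx":0.004,"dy":0.0,"dz":-0.11,"ax":0.0,"ay":0.0,"az":0.0},
  {"hand":0.0,"dx":0.004,"dy":0.0,"dz":-0.13,"ax":0.0,"ay":0.0,"az":0.0},
  {"hand":0.0,"dx":0.004,"dy":0.0,"dz":-0.13,"ax":0.0,"ay":0.0,"az":0.0},
])

```text
t: 9.32
tcp_pos: [0.6465, 0.1302, 0.1965]
tool_rot: [0.05, 0.917, 0.121, -0.376]
contact_force: [0.3, -0.7, 0.7]
width: -0.0002
gripper_force: 0.0
```

Run:
```python
from h import *
s=read_state();print(s["tcp_pos"],s["t"],s["contact_force"])
w=read_camera("wrist")
col=((255,0,0),(0,255,0))
P2=PIV+[0,.003,0]  # holes seemed 3 mm left
for h,c in((0,col[0]),(.011,col[1])):
    for k in range(0,360,30):
        u=.028*np.cos(np.radians(k));v=.028*np.sin(np.radians(k))
        X=P2+Ro.from_euler('z',YAW+.262).apply([.16-v*.643,u,0])+[0,0,.102+h+v*.766]
        cv2.circle(w["frame"],tuple(int(round(q)) for q in proj(w,X)),1,c,-1)
cv2.imwrite("pics/l.png",cv2.resize(w["frame"],(800,600))[:,:,::-1])
```

```text
[0.64652219 0.13019491 0.19646454] 9.3167 [ 0.27059071 -0.67847799  0.66594064]
```

View pics/l.png

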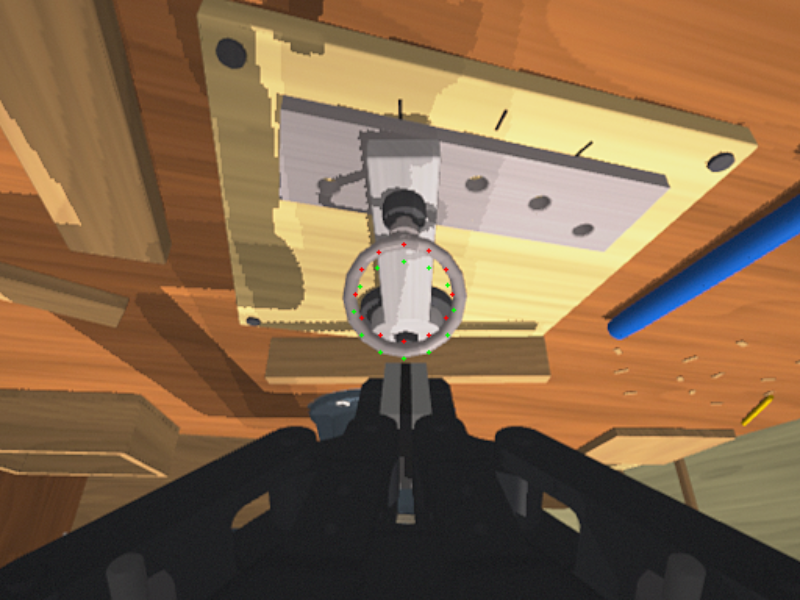

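The ring's inner edge (top at y≈245, bottom at y≈343) matches the red "home" prediction and not the green 11 mm "riding" one. The pin is home in the left hole and the robot is clear.

```bash
python3 -c "
from plant import *
print(job_done())"
```

```text
the job is handed in; nothing more can be done
None
```

I lifted the pin by its ring with the closed fingertips, swung the arm one hole to the left (the side where the board lies), let the pin drop home there, and handed the job in with the robot clear; no score came back.

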